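# Nudge the valve disc into its seat and swing the retainer over it

### The job

On the valve block, nudge the loose steel disc across the deck with the fingertips until it drops flat into the round recess, then push the pivoted retainer arm round by its knob until it lies fully home across the disc, at its stop. Only push: do not lift the disc, do not push it off the block, do not swing the retainer in before the disc is down, and leave the other things on the table where they are. Finish with the robot clear of everything.

Things in the scene. Friction and masses are not known exactly. Their poses are not given: they have to be found in the camera images.
- block: grey valve block fixed to the table, 110 mm (its x) x 170 mm (its y) x 22 mm high, with a flat top deck at z = 22 mm; origin at the centre of its underside, z up. A steel hose port sticks out 24 mm from its +x face. The disc starts on the half of the deck towards its -y end; recess and retainer are on the other half
- recess (a point): centre of the mouth of the round recess, level with the deck, 30 mm from the block's centre along the block's +y; the recess is 50 mm in diameter and 7 mm deep with a flat floor; axes as the block's
- disc: loose flat steel disc, 46 mm in diameter, 7 mm thick, about 80 g, lying on the deck at the start; origin at the centre of its underside, z up. It slides on the deck, and seated in the recess its top is flush with the deck
- retainer_pivot (a point): fixed vertical axis of the retainer arm, at deck height, 69 mm from the block's centre along the block's +y (39 mm beyond the recess centre); the pivot's boss is 18 mm across and its bolt ends 15 mm above the deck; axes as the block's
- retainer (a joint): angle of the retainer arm in rad: 0 = closed, at its stop, pointing from the pivot along the block's -y across the recess; it grows to 2.4 as it opens, and at 1.57 it points along the block's -x. So it closes anticlockwise seen from above. No spring: light friction (under 1 N at the knob) keeps it where it is left. The arm is a flat bar 16 mm wide and 5 mm thick, its underside 2.5 mm above the deck, so that it passes over a seated disc but not over one on the deck
- retainer_knob (a point): the upright black knob near the free end of the retainer, 52 mm from the pivot axis, 14 mm in diameter; it rises from the bar (7.5 mm above the deck) to 28.5 mm above the deck; this point is on its axis, 18 mm above the deck
- weight_0: brass calibration weight, 32 mm across, 34 mm high; loose bystander, to be left alone; origin at the centre of its underside
- spare_knob_0: black star knob, 32 mm across, 20 mm high; loose bystander, to be left alone; origin at the centre of its underside
- elbow_fitting: brass elbow fitting, 32x34x18 mm; loose bystander, to be left alone; origin at the centre of its underside
- spare_nozzle: small nozzle, 19x70x16 mm; loose bystander, to be left alone; origin at the centre of its underside
- hex_key_0: black hex key lying flat, 38x87x7 mm; loose bystander, to be left alone; origin at the centre of its underside
There are look-alikes about, which are no part of the job. Several things have the shape of the disc; the one meant has the colours described above.

How it is judged:
By the outcome, as a careful person would: the job done as asked, in the order asked, and still so for the second after the job is handed in, with the robot touching nothing.
It also fails if it takes over 48 s, if anything falls off the work surface, if the arm or the gripper's body presses on something with over 40 N, if the wrist force passes 120 N, or if a joint passes its speed limit or range.

### The arm

A 6-joint arm with a two-finger parallel gripper is mounted at the origin on a cart in front of the work surface, level with it; the furniture and walls round the work are solid. World frame = base frame: x ahead of the robot, y to its left, z up, the work surface at z = 0. Lengths are in m, angles in rad, forces in N, time in s.
With the tool pointing down it reaches from about 0.3 to 0.775 m from the base axis. Payload 14.6 kg.
Tool frame: the origin (TCP) lies midway between the tips of the shut fingers; the grasp point (between the pads) lies 19 mm behind it (ctrl.hold_point_z is the distance from the TCP to the grasp point, in m); z points along the fingers, x is the direction in which the jaws open and shut, and the axes are right-handed (so a half turn about z gives the same grasp; the last joint's range is limited). The gripper opens to 94 mm and grips with 3 to 60 N. Pads are 16 mm wide; open, the fingers measure 119 mm over their backs; the gripper's body (75 mm by 177 mm) begins 78 mm behind the grasp point.
Start: joints at [-1.313, 0.3, 1.521, -0, 1.321, -0.067], TCP at [0.176, -0.521, 0.205] pointing down, gripper open.
Joint ranges: [-3.03, 3.03], [-0.79, 2.21], [0.23, 2.52], [-1.04, 4.18], [0, 3.07], [-2.55, 2.55]. Speed limits (rad/s): [2.22, 2.22, 2.57, 3.14, 3.14, 3.14].

### API

Orientations are given as [roll, pitch, yaw] about the fixed x, y, z axes, in that order (R = Rz(yaw) Ry(pitch) Rx(roll)).
In Python, from station import ctrl, viewer, ticket, nets gives the robot as it stands.
- The arm moves only by the tool carry_out, never from a script. Its argument "commands" is one flat list of numbers, 7 for each row, row after row: the closure, from -1 (fully open) to 1 (shut), so that 0 is half open, then the shift along the world's x, y, z in cm, then the turn, a rotation vector about the world's x, y, z in rad. In form: [gripper, tx, ty, tz, ax, ay, az, gripper, tx, ty, tz, ax, ay, az, ...]. A call has 1 to 12 rows; each row is the pose to reach, as a shift and turn from the pose measured when the call began; what a row does not reach only later rows make up. A row lasts 1/12 s, in which the tool goes at most 41.7 mm and 7.16 degrees, less where a joint would pass 70% of its speed; a pose out of reach is approached as far as the arm can. A call with a gripper value outside its range is refused whole. The fingers move at their own pace and stop on an object; "force" is the grip in N (left out, the last holds). Time passes only in rows, so rows that repeat a pose let the fingers close. It gives the time, the measured TCP pose, the force and the opening at its end, in the units of the state.
- ctrl.get_obs(): the state, without advancing time (a new reading comes with each control period).
- viewer.camera(name): name is "scene" or "side" or "wrist"; returns (picture, depth): 400x640x3 uint8, blue, green, red; 400x640 float32, m along the optical axis (not along the pixel's ray), 0 where there is no reading.
- viewer.camera_info(name): a dict with "fx", "fy", "cx", "cy" (pixels), "D" ([k1, k2, p1, p2, k3] as OpenCV has them; the pictures are not rectified), "R" (3x3) and "t" (3): a world point X has camera coordinates R X + t. Camera axes: x right, y down, z forward; pixel columns grow to the right and rows downward; lengths in m; the calibration is good to about 2 mm. A picture is of the moment at which its call begins: read the wrist's pose just before it. camera_info takes no time and is no camera call; for the wrist camera it gives the pose at the moment of the call.
- ticket.hand_in(): hands the job in, once; it reports no verdict.
Trained networks look in the newest picture that a camera, given by its name, has taken for a name from the list of things; names that differ only in an ending like _2 or _b are one class to them, and where a whole thing is asked for, a point or a joint stands for the part that bears it (a point fixed in the world has none). Each returns a list of dicts, best first, with "confidence" (0 to 1); they miss things now and then, are a little off and sometimes report something else, mostly with a low value. They report only what shows in the picture. A call takes as long as a camera call. They do not tell look-alikes from the thing itself.
- nets.silhouettes(camera, thing): "region" (400x640 bool, what is visible of it) and "extent" ([left, top, right, bottom] in pixels, round what is visible of it).
The state is a dict: "time_s": time; "qpos": joint angles; "joint_vel": joint speeds; "tau": joint torques, N m; "ee_pos": TCP position; "eef_rot": TCP orientation; "force": force on the tool from outside, world axes, zero at the start; "moment": the same for the moment, N m; "grip_width": finger opening in m.
Only numpy, scipy, OpenCV 4.12 (cv2) and the standard library are available. Lean on these libraries where they do the work, as an engineer would, in place of code of your own. Each camera call takes 0.05 s, during which the arm holds its last target. There are 200 camera calls.

## Working session

There is one attempt and no reset: what is moved stays moved. The work goes in short steps, Python scripts to look and compute and a tool call to move; the robot and the scene stay as the last step left them, time stands still between calls to the robot, and variables do not carry over. Pictures are saved under pics/ and viewed, about 8 in all and at most 12, crops included, and the job is handed in when it is done.

Besides the shell and the picture viewer there is one more tool, called after "Request:" by a JSON object that holds its "op" and its "data", one argument or row to a line. carry_out: Moves the arm, as the interface text tells. Its arguments: {"type":"object","properties":{"commands":{"type":"array","items":{"type":"number"}},"force":{"type":"number"}},"required":["commands"]}

```bash
ls; mkdir -p pics; cat > h.py <<'E'
import numpy as np, cv2
from station import ctrl, viewer, ticket, nets
def world(info,uv,depth):
    K=np.array([[info['fx'],0,info['cx']],[0,info['fy'],info['cy']],[0,0,1.]])
    n=cv2.undistortPoints(np.array(uv,float).reshape(-1,1,2),K,np.array(info['D'],float)).reshape(-1,2)
    p=np.c_[n,np.ones(len(n))]*np.array(depth,float).reshape(-1,1)
    return (p-np.array(info['t']))@np.array(info['R'])
def onplane(info,uv,z):
    a=world(info,uv,np.ones(len(np.reshape(uv,(-1,2))))); c=-np.array(info['R']).T@np.array(info['t'])
    d=a-c; return c+d*((z-c[2])/d[:,2:])
def pix(info,X):
    K=np.array([[info['fx'],0,info['cx']],[0,info['fy'],info['cy']],[0,0,1.]])
    return cv2.projectPoints(np.array(X,float).reshape(-1,3),cv2.Rodrigues(np.array(info['R'],float))[0],np.array(info['t'],float),K,np.array(info['D'],float))[0].reshape(-1,2)
E
python3 - <<'E'
from h import *
print(ctrl.get_obs())
for c in ['scene','side','wrist']:
    info=viewer.camera_info(c); im,d=viewer.camera(c); cv2.imwrite(f'pics/{c}0.png',im); np.save(f'{c}0.npy',d)
    print(c, -np.array(info['R']).T@info['t'])
    if c=='wrist': continue
    for th in ['block','disc','retainer','retainer_knob','weight_0','spare_knob_0','elbow_fitting','spare_nozzle','hex_key_0']:
        for r in nets.silhouettes(c,th)[:4]:
            m=r['region']&(d>0); v,u=np.nonzero(m)
            if len(v)==0: continue
            w=world(info,np.c_[u,v],d[m]); print(th,round(r['confidence'],2),r['extent'],np.median(w,0).round(3))
E
```

```text
pics
{'time_s': 0.0, 'qpos': array([-1.31257266e+00,  3.00487481e-01,  1.52154229e+00,  9.76000662e-07,
        1.32065704e+00, -6.65958550e-02]), 'joint_vel': array([-0.00091855,  0.00173786, -0.00150352, -0.00066754, -0.00052886,
        0.00033846]), 'tau': array([ 2.53119571e-03, -5.31808591e+01, -3.52740133e+01,  7.09516718e-02,
        2.43732979e-02, -9.38767903e-05]), 'ee_pos': array([ 0.17546511, -0.52101151,  0.20489374]), 'eef_rot': array([-3.14151890e+00,  1.09166523e-03, -1.24597701e+00]), 'force': array([ 0.28553964,  0.28704889, -0.41758126]), 'moment': array([-0.07272072, -0.04860344, -0.03671887]), 'grip_width': 0.09356770334203676}
scene [0.15083068 0.1939524  0.70807568]
block 0.7 [286.0, 166.6, 385.1, 231.0] [ 0.497 -0.267  0.022]
block 0.4 [347.3, 173.1, 367.5, 196.5] [ 0.477 -0.32   0.03 ]
disc 0.8 [345.8, 173.8, 367.4, 194.9] [ 0.477 -0.32   0.029]
disc 0.63 [356.3, 141.2, 375.7, 154.9] [ 0.544 -0.444  0.008]
disc 0.62 [371.1, 250.4, 378.6, 271.5] [ 0.357 -0.211  0.008]
disc 0.49 [298.6, 198.2, 309.6, 224.7] [ 0.519 -0.202  0.033]
retainer_knob 0.78 [299.1, 196
[... 699 characters left out ...]
, 281.3, 407.7, 304.2] [ 0.546 -0.452  0.008]
disc 0.45 [305.3, 188.8, 385.9, 270.2] [ 0.502 -0.289  0.022]
retainer 0.69 [325.8, 189.5, 353.4, 207.5] [ 0.514 -0.199  0.03 ]
retainer_knob 0.75 [326.1, 190.0, 350.4, 207.8] [ 0.516 -0.202  0.03 ]
weight_0 0.78 [291.2, 269.0, 311.7, 291.3] [ 0.39  -0.396  0.022]
spare_knob_0 0.6 [367.9, 250.0, 390.9, 268.7] [ 0.543 -0.374  0.012]
spare_knob_0 0.18 [324.0, 187.8, 352.3, 207.3] [ 0.516 -0.199  0.03 ]
elbow_fitting 0.5 [330.1, 273.4, 356.5, 294.1] [ 0.458 -0.42   0.015]
spare_nozzle 0.68 [284.4, 228.4, 294.5, 255.1] [ 0.398 -0.273  0.012]
hex_key_0 0.42 [345.6, 180.5, 369.0, 200.2] [ 0.593 -0.118  0.007]
wrist [ 0.23987109 -0.49934256  0.38375118]
```

```bash
python3 - <<'E'
import cv2,numpy as np
a=cv2.imread('pics/scene0.png')[125:285,225:405]; b=cv2.imread('pics/side0.png')[170:310,235:415]
a=cv2.resize(a,None,fx=4.4,fy=3.7,interpolation=cv2.INTER_CUBIC); cv2.imwrite('pics/a1.png',a)
b=cv2.resize(b,None,fx=4.2,fy=4.2,interpolation=cv2.INTER_CUBIC); cv2.imwrite('pics/b1.png',b)
E
```

```text
(no output)
```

View pics/a1.png

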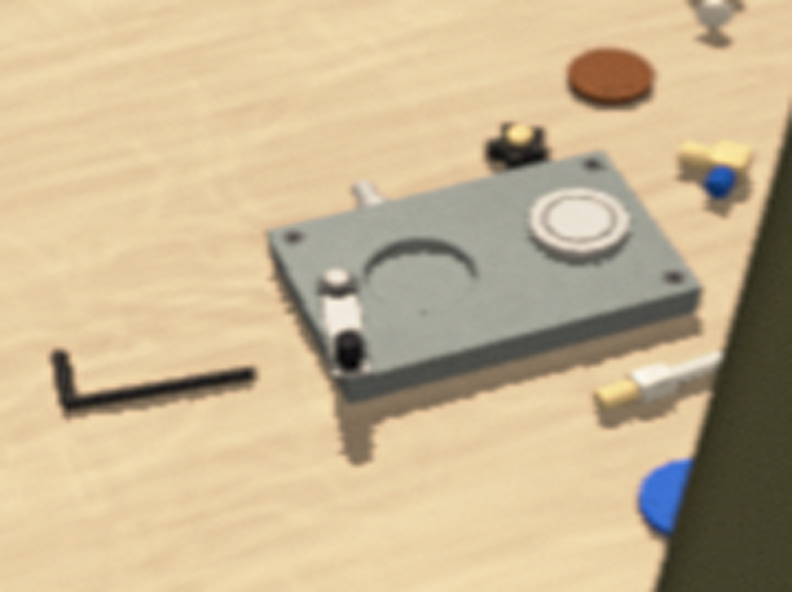

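View pics/b1.png

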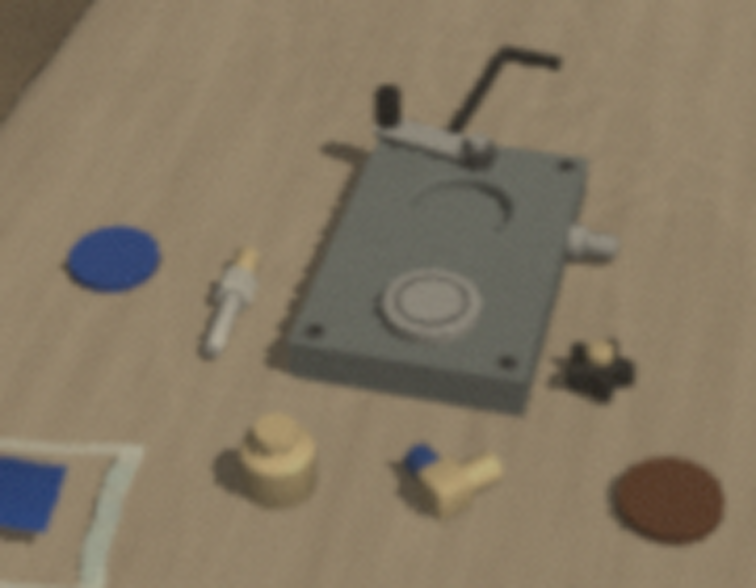

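Disc candidates: steel disc on the deck (scene ≈356,184), brown disc on the table (≈366,148), blue disc (≈374,260). The steel one on the deck is the one meant. The retainer is open, pointing about block −x, and the port faces away from the robot.

```bash
cat > fit.py <<'E'
from h import *
from scipy.optimize import least_squares
L=np.array([[.055,.085],[.055,-.085],[-.055,-.085],[-.055,.085]])
px={'scene':[[285.9,187.7],[362,166.1],[384.1,203.4],[304.1,227.2]],'side':[[374.3,207.6],[360.7,261.2],[304.5,252.6],[323.6,205.2]]}
def tr(p,l): 
    c,s=np.cos(p[2]),np.sin(p[2]); return np.array(p[:2])+np.atleast_2d(l)@np.array([[c,s],[-s,c]])
E
python3 - <<'E'
from fit import *
I={c:viewer.camera_info(c) for c in px}
def res(p,cs): return np.concatenate([(pix(I[c],np.c_[tr(p,L),np.full(4,.022)])-px[c]).ravel() for c in cs])
for cs in (['scene'],['side'],['scene','side']):
    r=least_squares(res,[.5,-.28,0],args=(cs,),x_scale=[.01,.01,.1]); print(cs,r.x.round(4),r.fun.round(1))
for c in px:
    d=np.load(c+'0.npy'); 
    for k,z in (('disc',.029),('retainer_knob',None)):
        rs=nets.silhouettes(c,k) if viewer.camera(c) is not None else 0
        r=rs[0]; v,u=np.nonzero(r['region']); 
        if z: 
            w=onplane(I[c],np.c_[u,v],z); lo=(w.min(0)+w.max(0))/2
            m=world(I[c],np.c_[u,v],d[v,u]); m=m[m[:,2]>.026]; print(c,k,lo.round(4),np.ptp(w,0).round(3),m.mean(0).round(4),np.ptp(m,0).round(3))
        else:
            m=world(I[c],np.c_[u,v],d[v,u]); m=m[m[:,2]>.036]; print(c,k,m.mean(0).round(4))
E
```

```text
['scene'] [ 0.4995 -0.2773 -0.545 ] [-0.4 -0.4  0.3 -0.6  0.9 -0.4 -0.8  1. ]
['side'] [ 0.501  -0.284  -0.5043] [-0.7  0.3  0.7  0.9 -0.5  1.2  0.4 -3.2]
['scene', 'side'] [ 0.501  -0.2802 -0.5226] [-0.3 -0.8 -0.4 -2.1  1.2 -2.6  0.5  0.1 -0.6 -0.3 -0.9 -0.2 -1.6 -0.6
  0.8 -4.4]
scene disc [ 0.5319 -0.4257  0.029 ] [0.042 0.046 0.   ] [0.1508 0.194  0.7081] [0. 0. 0.]
scene retainer_knob [ 0.4463 -0.1248  0.1556]<stdin>:13: RuntimeWarning: Mean of empty slice.
  ret = um.true_divide(
Traceback (most recent call last):
ValueError: zero-size array to reduction operation maximum which has no identity
```

Request:
{"op": "carry_out", "data": {
  "commands": [0.49, 30, 19.6, 0, 0, 0, 0.72, 0.49, 30, 19.6, 0, 0, 0, 0.72, 0.49, 30, 19.6, 0, 0, 0, 0.72, 0.49, 30, 19.6, 0, 0, 0, 0.72, 0.49, 30, 19.6, 0, 0, 0, 0.72, 0.49, 30, 19.6, 0, 0, 0, 0.72, 0.49, 30, 19.6, 0, 0, 0, 0.72, 0.49, 30, 19.6, 0, 0, 0, 0.72, 0.49, 30, 19.6, 0, 0, 0, 0.72, 0.49, 30, 19.6, 0, 0, 0, 0.72, 0.49, 30, 19.6, 0, 0, 0, 0.72, 0.49, 30, 19.6, 0, 0, 0, 0.72]
}}

```text
time_s: 2.35
ee_pos: [0.475, -0.3256, 0.2053]
eef_rot: [3.141, 0.0, -0.526]
force: [-0.6, -0.3, 0.6]
grip_width: 0.0242
```

```bash
python3 - <<'E'
from h import *
o=ctrl.get_obs(); print(o['time_s'],o['ee_pos'],o['eef_rot'],o['grip_width'])
info=viewer.camera_info('wrist'); im,d=viewer.camera('wrist')
print(info['R'],-np.array(info['R']).T@info['t'])
np.save('w1.npy',d); cv2.imwrite('pics/w1.png',im)
for th in ['disc','retainer_knob','block']:
    for r in nets.silhouettes('wrist',th)[:2]:
        v,u=np.nonzero(r['region']); w=world(info,np.c_[u,v],d[v,u]); print(th,round(r['confidence'],2),r['extent'],np.median(w,0).round(4))
E
```

```text
2.35 [ 0.47502567 -0.32555161  0.20532598] [ 3.14147359e+00  3.35857383e-04 -5.26100586e-01] 0.02424900939716837
[[ 8.64624466e-01 -5.02418603e-01  2.83050807e-04]
 [-4.88394653e-01 -8.40357862e-01  2.35094292e-01]
 [-1.17877882e-01 -2.03406517e-01 -9.71972527e-01]] [ 0.50912856 -0.26653868  0.38362655]
disc 0.94 [164.8, 136.1, 204.0, 173.8] [ 0.3484 -0.218   0.006 ]
disc 0.83 [301.6, 158.0, 339.3, 193.2] [ 0.48   -0.3211  0.0281]
retainer_knob 0.57 [261.8, 43.8, 328.0, 78.0] [ 0.5177 -0.2003  0.0293]
retainer_knob 0.52 [260.8, 43.5, 387.5, 205.6] [ 0.5086 -0.2665  0.021 ]
block 0.75 [265.0, 44.2, 388.2, 204.4] [ 0.5087 -0.2665  0.021 ]
```

View pics/w1.png

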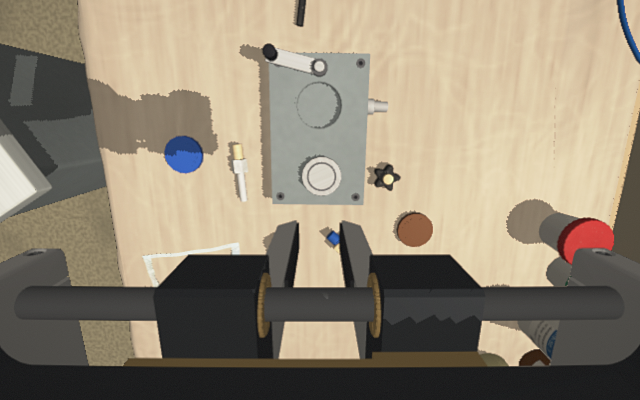

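Wrist view: block spans about (265–370, 53–204); steel disc at (321,176), recess at (319,105), retainer pivot at (319,67), knob at (269,51). The brown disc (415,229) and blue disc (184,154) lie on the table. I'll refine the numbers on a close crop.

```bash
python3 - <<'E'
from h import *
im=cv2.imread('pics/w1.png')[35:215,235:400]; big=cv2.resize(im,None,fx=3.3,fy=3.3,interpolation=cv2.INTER_CUBIC)
cv2.imwrite('pics/w1c.png',big)
info=viewer.camera_info('wrist')
g=cv2.cvtColor(big,cv2.COLOR_BGR2GRAY)
c=cv2.HoughCircles(g,cv2.HOUGH_GRADIENT,1.5,100,param1=80,param2=25,minRadius=52,maxRadius=85)
print(c)
for x,y,r in c[0]:
    uv=[[x/3.3+235,y/3.3+35]]; print(uv,r/3.3, onplane(info,uv,.029).round(4),onplane(info,uv,.022).round(4))
hsv=cv2.cvtColor(im,cv2.COLOR_BGR2HSV); m=((hsv[...,1]<60)).astype(np.uint8)
m=cv2.morphologyEx(m,cv2.MORPH_OPEN,np.ones((9,9)))
cn=max(cv2.findContours(m,0,2)[0],key=cv2.contourArea); r=cv2.minAreaRect(cn)
q=cv2.boxPoints(r)+[235,35]; print(q, onplane(info,q,.022).round(4))
E
```

```text
[[[284.25 465.75  62.95]
  [275.25 231.75  77.5 ]
  [491.25 440.25  62.95]
  [144.75 489.75  55.6 ]]]
[[np.float32(321.13635), np.float32(176.13637)]] 19.075758 [[ 0.48   -0.3225  0.029 ]] [[ 0.4794 -0.3236  0.022 ]]
[[np.float32(318.4091), np.float32(105.22727)]] 23.484848 [[ 0.5169 -0.2528  0.029 ]] [[ 0.5171 -0.2526  0.022 ]]
[[np.float32(383.86365), np.float32(168.40909)]] 19.075758 [[ 0.5467 -0.351   0.029 ]] [[ 0.5475 -0.3526  0.022 ]]
[[np.float32(278.86365), np.float32(183.40909)]] 16.848484 [[ 0.4333 -0.3052  0.029 ]] [[ 0.4318 -0.3059  0.022 ]]
[[264.  46.]
 [387.  46.]
 [387. 204.]
 [264. 204.]] [[ 0.4976 -0.17    0.022 ]
 [ 0.6119 -0.2365  0.022 ]
 [ 0.5308 -0.3929  0.022 ]
 [ 0.403  -0.3183  0.022 ]]
```

View pics/w1c.png

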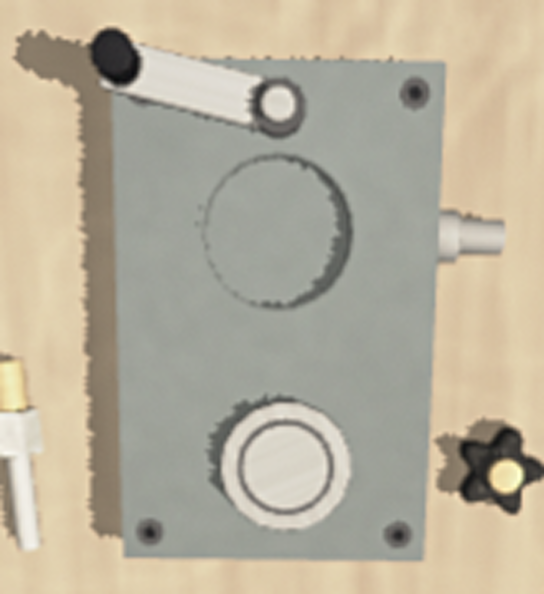

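```bash
python3 - <<'E'
from fit import *
info=viewer.camera_info('wrist')
f=lambda a: np.array(a,float)/3.3+[235,35]
pw=f([[445,63],[422,559],[124,556],[111,60]])
res=lambda p:(pix(info,np.c_[tr(p,L),np.full(4,.022)])-pw).ravel()
r=least_squares(res,[.5,-.28,-.52],x_scale=[.01,.01,.1]); p=r.x; print(p.round(4),r.fun.round(1))
inv=lambda w:((np.array(w)[:2]-p[:2])@np.array([[np.cos(p[2]),-np.sin(p[2])],[np.sin(p[2]),np.cos(p[2])]])).round(4)
for n,a,z in (('recess',(277,231),.022),('disc',(286,465),.029),('pivot',(279,102),.037),('knobtop',(117,56),.0505)):
    w=onplane(info,f([a]),z)[0]; print(n,w.round(4),inv(w))
print('model recess',tr(p,[0,.03]),'pivot',tr(p,[0,.069]),'knob',inv(tr(p,[0,0])[0]))
E
```

```text
[ 0.5018 -0.2789 -0.5379] [ 0.3 -0.6  0.6  0.9 -0.5  1.  -0.4 -0.8]
recess [ 0.5177 -0.2527  0.022 ] [0.0002 0.0307]
disc [ 0.4806 -0.3226  0.029 ] [ 0.0042 -0.0484]
pivot [ 0.5377 -0.2196  0.037 ] [0.0004 0.0693]
knobtop [ 0.501  -0.1855  0.0505] [-0.0485  0.0798]
model recess [[ 0.517208  -0.2531098]] pivot [[ 0.53718927 -0.21961727]] knob [0. 0.]
```

Request:
{"op": "carry_out", "data": {
  "commands": [0.49, -1.0, -2.7, 0, 0, 0, 0.041, 0.49, -1.0, -2.7, -3, 0, 0, 0.041, 0.49, -1.0, -2.7, -6, 0, 0, 0.041, 0.49, -1.0, -2.7, -9, 0, 0, 0.041, 0.49, -1.0, -2.7, -12, 0, 0, 0.041, 0.49, -1.0, -2.7, -14.5, 0, 0, 0.041, 0.49, -1.0, -2.7, -16.5, 0, 0, 0.041, 0.49, -1.0, -2.7, -17.5, 0, 0, 0.041, 0.49, -1.0, -2.7, -17.9, 0, 0, 0.041, 0.49, -1.0, -2.7, -18.0, 0, 0, 0.041, 0.49, -1.0, -2.7, -18.1, 0, 0, 0.041, 0.49, -1.0, -2.7, -18.1, 0, 0, 0.041]
}}

```text
time_s: 3.55
ee_pos: [0.4652, -0.3535, 0.0257]
eef_rot: [3.141, -0.002, -0.487]
force: [-0.2, -0.4, 0.4]
grip_width: 0.0238
```

Request:
{"op": "carry_out", "data": {
  "commands": [0.49, 0.16, 0.31, -0.15, 0, 0, 0, 0.49, 0.33, 0.62, -0.15, 0, 0, 0, 0.49, 0.49, 0.93, -0.15, 0, 0, 0, 0.49, 0.65, 1.24, -0.15, 0, 0, 0, 0.49, 0.82, 1.55, -0.15, 0, 0, 0, 0.49, 0.98, 1.86, -0.15, 0, 0, 0, 0.49, 1.14, 2.16, -0.15, 0, 0, 0, 0.49, 1.31, 2.47, -0.15, 0, 0, 0, 0.49, 1.47, 2.78, -0.15, 0, 0, 0, 0.49, 1.63, 3.09, -0.15, 0, 0, 0, 0.49, 1.8, 3.4, -0.15, 0, 0, 0, 0.49, 1.96, 3.71, -0.15, 0, 0, 0]
}}

```text
time_s: 4.55
ee_pos: [0.485, -0.3161, 0.0243]
eef_rot: [3.141, -0.002, -0.487]
force: [-1.1, -1.5, 2.3]
grip_width: 0.0241
```

```bash
python3 - <<'E'
from h import *
ims=[]
for c,(x0,y0,x1,y1) in (('scene',(270,140,400,245)),('side',(290,180,420,285))):
    im,d=viewer.camera(c); ims.append(cv2.resize(im[y0:y1,x0:x1],None,fx=3,fy=3,interpolation=cv2.INTER_CUBIC))
im,d=viewer.camera('wrist'); info=viewer.camera_info('wrist')
ims.append(cv2.resize(im[20:320,220:440],(390,315)) if 0 else im[:315,180:570])
cv2.imwrite('pics/p1.png',np.hstack(ims[:2])); cv2.imwrite('pics/p1w.png',ims[2])
E
```

```text
(no output)
```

View pics/p1.png

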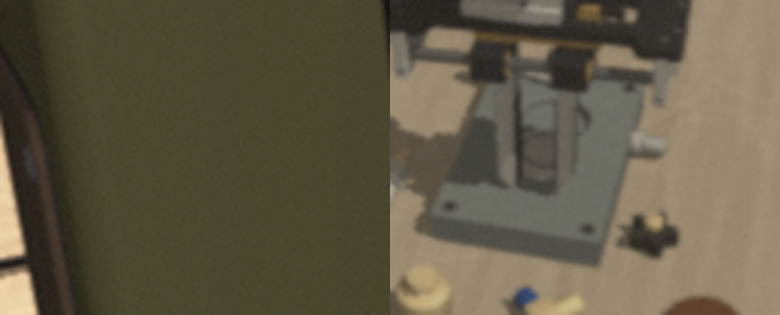

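Side view: the disc is cradled between the fingertips and sliding toward the recess; the scene camera is blocked by the arm. Continuing.

Request:
{"op": "carry_out", "data": {
  "commands": [0.49, 0.15, 0.3, 0, 0, 0, 0, 0.49, 0.3, 0.59, 0, 0, 0, 0, 0.49, 0.46, 0.89, 0, 0, 0, 0, 0.49, 0.61, 1.19, 0, 0, 0, 0, 0.49, 0.76, 1.48, 0, 0, 0, 0, 0.49, 0.91, 1.78, 0, 0, 0, 0, 0.49, 1.06, 2.08, 0, 0, 0, 0, 0.49, 1.21, 2.37, 0, 0, 0, 0, 0.49, 1.37, 2.67, 0, 0, 0, 0, 0.49, 1.52, 2.97, 0, 0, 0, 0, 0.49, 1.67, 3.26, 0, 0, 0, 0, 0.49, 1.82, 3.56, 0, 0, 0, 0]
}}

```text
time_s: 5.7
ee_pos: [0.5033, -0.2801, 0.0242]
eef_rot: [3.141, -0.002, -0.486]
force: [0.4, -0.8, -0.6]
grip_width: 0.0237
```

```bash
python3 - <<'E'
from h import *
info=viewer.camera_info('wrist'); im,d=viewer.camera('wrist')
np.save('w2.npy',d); cv2.imwrite('pics/w2.png',im)
for r in nets.silhouettes('wrist','disc')[:4]:
    v,u=np.nonzero(r['region']); w=world(info,np.c_[u,v],d[v,u]); print(round(r['confidence'],2),r['extent'],np.median(w,0).round(4))
sd,_=viewer.camera('side')
a=im[150:300,230:430]; a=cv2.resize(a,None,fx=2.6,fy=2.6)
b=cv2.resize(sd[170:270,300:400],(390,390),interpolation=cv2.INTER_CUBIC)
o=np.zeros((390,780,3),np.uint8); o[:,:390]=cv2.resize(a,(390,292)).repeat(1,0)[:390] if 0 else cv2.copyMakeBorder(cv2.resize(a,(390,292)),0,98,0,0,0); o[:,390:]=b
cv2.imwrite('pics/p2.png',o)
E
```

```text
0.93 [280.0, 152.0, 357.1, 231.5] [ 0.5163 -0.2546  0.0254]
0.89 [43.3, 216.3, 113.6, 283.2] [ 0.3527 -0.2176  0.006 ]
```

View pics/p2.png

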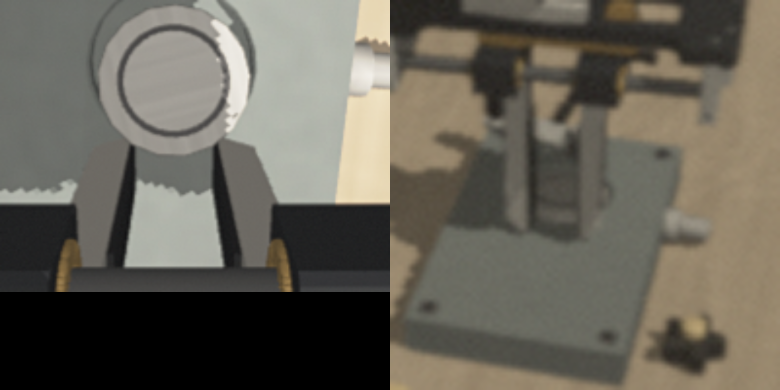

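Wrist view: the disc is almost centred over the recess, with a crescent of recess still visible ahead of it. A few mm more, slowly.

Request:
{"op": "carry_out", "data": {
  "commands": [0.49, 0.06, 0.11, 0, 0, 0, 0, 0.49, 0.11, 0.22, 0, 0, 0, 0, 0.49, 0.17, 0.33, 0, 0, 0, 0, 0.49, 0.22, 0.43, 0, 0, 0, 0, 0.49, 0.26, 0.5, 0, 0, 0, 0, 0.49, 0.26, 0.5, 0, 0, 0, 0]
}}

```text
time_s: 6.35
ee_pos: [0.5059, -0.2749, 0.0241]
eef_rot: [3.142, -0.002, -0.486]
force: [-0.2, -0.3, -0.4]
grip_width: 0.0244
```

```bash
cat > chk.py <<'E'
from h import *
info=viewer.camera_info('wrist'); im,d=viewer.camera('wrist')
for r in nets.silhouettes('wrist','disc')[:1]:
    m=cv2.erode(r['region'].astype(np.uint8),np.ones((7,7)))>0
    v,u=np.nonzero(m&(d>0)); w=world(info,np.c_[u,v],d[v,u]); c=np.median(w,0); w=w[abs(w[:,2]-c[2])<.01]
    A=np.c_[w[:,:2]-c[:2],np.ones(len(w))]; print(round(r['confidence'],2),r['extent'],'centre',w.mean(0).round(4),'slope',np.linalg.lstsq(A,w[:,2],rcond=None)[0].round(3))
    e=[int(t) for t in r['extent']]
# deck reference: ring around
    M=r['region'].astype(np.uint8); ring=(cv2.dilate(M,np.ones((25,25)))-cv2.dilate(M,np.ones((11,11))))>0
    v,u=np.nonzero(ring&(d>0)); w=world(info,np.c_[u,v],d[v,u]); print('ring z quantiles',np.quantile(w[:,2],[.1,.25,.5,.75]).round(4))
    cv2.imwrite('pics/chk.png',cv2.resize(im[max(e[1]-40,0):e[3]+40,max(0,e[0]-50):e[2]+50],None,fx=3,fy=3,interpolation=cv2.INTER_CUBIC))
E
python3 chk.py
```

```text
0.67 [280.1, 158.9, 357.8, 234.3] centre [ 0.5173 -0.2527  0.0212] slope [ 0.    -0.     0.021]
ring z quantiles [0.0202 0.0207 0.0212 0.0219]
```

The disc is seated: it lies level and flush with the deck (both z ≈ 21.2 mm), centred at (0.517, −0.253). Next I lift, shut the fingers, and come down behind the knob.

Request:
{"op": "carry_out", "data": {
  "commands": [0.49, 0, 0, 2.5, 0, 0, 0, 1, 0, 0, 6, 0, 0, 0, 1, 0.2, 1.8, 7.6, 0, 0, -0.09, 1, 0.5, 4.4, 7.6, 0, 0, -0.18, 1, 0.8, 7.0, 7.6, 0, 0, -0.271, 1, 1.1, 9.6, 7.6, 0, 0, -0.271, 1, 1.27, 11.1, 7.6, 0, 0, -0.271, 1, 1.27, 11.1, 7.6, 0, 0, -0.271, 1, 1.27, 11.1, 5, 0, 0, -0.271, 1, 1.27, 11.1, 2.5, 0, 0, -0.271, 1, 1.27, 11.1, 1.0, 0, 0, -0.271, 1, 1.27, 11.1, 1.0, 0, 0, -0.271]
}}

```text
time_s: 7.45
ee_pos: [0.5168, -0.1642, 0.0311]
eef_rot: [3.14, 0.003, -0.757]
force: [-0.7, -0.4, 0.0]
grip_width: 0.0002
```

```bash
cat > plan.py <<'E'
from fit import *
import sys
p=[.5018,-.2789,-.5379]; 
def P(th,off): return tr(p,np.array([0,.069])+.052*np.array([-np.sin(th),-np.cos(th)])-off*np.array([np.cos(th),-np.sin(th)]))[0]
yaw=lambda th: np.pi/2-th+p[2]
def plan(ths,off,z=.034):
    o=ctrl.get_obs(); e=o['ee_pos']; print(o['time_s'],e.round(4),o['eef_rot'].round(3),o['grip_width'].round(4))
    for th in ths: 
        w=P(th,off); print(round(th,2),((w-e[:2])*100).round(2),round((z-e[2])*100,2),round(yaw(th)-o['eef_rot'][2],3))
E
python3 - <<'E'
from plan import *
plan(list(np.linspace(1.75,.95,12)),.015)
im,d=viewer.camera('wrist'); cv2.imwrite('pics/w3.png',im[0:400,120:520])
E
```

```text
Traceback (most recent call last):
  File "plan.py", line 7, in plan
    o=ctrl.get_obs(); e=o['ee_pos']; print(o['time_s'],e.round(4),o['eef_rot'].round(3),o['grip_width'].round(4))
                                                                                        ^^^^^^^^^^^^^^^^^^^^^
AttributeError: 'float' object has no attribute 'round'
```

```bash
sed -i "s/o\['grip_width'\].round(4)/o['grip_width']/" plan.py
python3 - <<'E'
from plan import *
im,d=viewer.camera('wrist'); cv2.imwrite('pics/w3.png',im[0:400,120:520])
plan(list(np.linspace(1.78,1.0,12)),.015)
E
```

```text
7.5 [ 0.5177 -0.1645  0.033 ] [ 3.14e+00  1.00e-03 -7.57e-01] 0.0004600774547607893
1.78 [-0.85 -0.88] 0.1 0.01
1.71 [-1.17 -1.09] 0.1 0.081
1.64 [-1.48 -1.32] 0.1 0.152
1.57 [-1.77 -1.58] 0.1 0.223
1.5 [-2.04 -1.85] 0.1 0.294
1.43 [-2.29 -2.14] 0.1 0.365
1.35 [-2.52 -2.45] 0.1 0.436
1.28 [-2.72 -2.77] 0.1 0.507
1.21 [-2.91 -3.11] 0.1 0.578
1.14 [-3.06 -3.46] 0.1 0.648
1.07 [-3.2  -3.82] 0.1 0.719
1.0 [-3.3  -4.19] 0.1 0.79
```

View pics/w3.png

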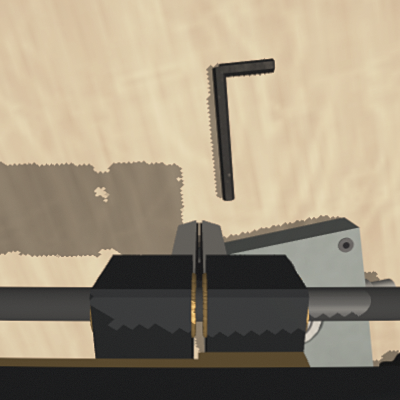

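Wrist view: shut fingertips at the block's +y edge behind the knob, hex key untouched ahead, the knob hidden by the gripper. Now I push along the arc.

Request:
{"op": "carry_out", "data": {
  "commands": [1, -0.4, -0.42, 0.1, 0, 0, 0, 1, -0.85, -0.88, 0.1, 0, 0, 0.01, 1, -1.17, -1.09, 0.1, 0, 0, 0.08, 1, -1.48, -1.32, 0.1, 0, 0, 0.15, 1, -1.77, -1.58, 0.1, 0, 0, 0.22, 1, -2.04, -1.85, 0.1, 0, 0, 0.29, 1, -2.29, -2.14, 0.1, 0, 0, 0.365, 1, -2.52, -2.45, 0.1, 0, 0, 0.435, 1, -2.72, -2.77, 0.1, 0, 0, 0.505, 1, -2.91, -3.11, 0.1, 0, 0, 0.58, 1, -3.06, -3.46, 0.1, 0, 0, 0.65, 1, -3.2, -3.82, 0.1, 0, 0, 0.72]
}}

```text
time_s: 8.5
ee_pos: [0.4858, -0.2037, 0.0354]
eef_rot: [3.14, -0.001, -0.034]
force: [0.7, 0.4, 0.2]
grip_width: 0.0008
```

```bash
python3 - <<'E'
from plan import *
im,d=viewer.camera('side'); cv2.imwrite('pics/s4.png',cv2.resize(im[150:280,280:420],None,fx=4,fy=4,interpolation=cv2.INTER_CUBIC))
plan(list(np.linspace(1.0,.15,12)),.015)
E
```

```text
8.55 [ 0.4856 -0.2041  0.0353] [ 3.14e+00 -1.00e-03 -2.90e-02] 0.0004893951247810863
1.0 [-0.09 -0.22] -0.13 0.062
0.92 [-0.18 -0.63] -0.13 0.139
0.85 [-0.23 -1.05] -0.13 0.216
0.77 [-0.26 -1.46] -0.13 0.294
0.69 [-0.25 -1.88] -0.13 0.371
0.61 [-0.21 -2.3 ] -0.13 0.448
0.54 [-0.13 -2.71] -0.13 0.525
0.46 [-0.03 -3.11] -0.13 0.603
0.38 [ 0.11 -3.51] -0.13 0.68
0.3 [ 0.28 -3.89] -0.13 0.757
0.23 [ 0.47 -4.26] -0.13 0.835
0.15 [ 0.69 -4.62] -0.13 0.912
```

View pics/s4.png

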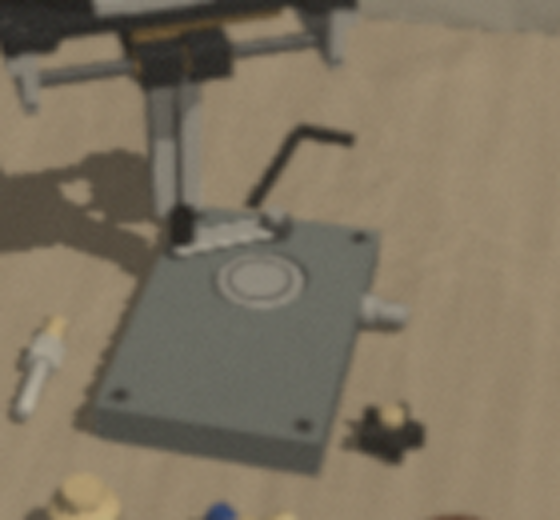

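Side view: the disc sits flat in the recess, centred at about (260,280) in the crop. The retainer is swinging in with the knob (182,225) directly ahead of the fingertips. Continuing along the arc.

Request:
{"op": "carry_out", "data": {
  "commands": [1, -0.09, -0.22, -0.1, 0, 0, 0.06, 1, -0.18, -0.63, -0.1, 0, 0, 0.14, 1, -0.23, -1.05, -0.1, 0, 0, 0.215, 1, -0.26, -1.46, -0.1, 0, 0, 0.295, 1, -0.25, -1.88, -0.1, 0, 0, 0.37, 1, -0.21, -2.3, -0.1, 0, 0, 0.45, 1, -0.13, -2.71, -0.1, 0, 0, 0.525, 1, -0.03, -3.11, -0.1, 0, 0, 0.6, 1, 0.11, -3.51, -0.1, 0, 0, 0.68, 1, 0.28, -3.89, -0.1, 0, 0, 0.755, 1, 0.47, -4.26, -0.1, 0, 0, 0.835, 1, 0.69, -4.62, -0.1, 0, 0, 0.91]
}}

```text
time_s: 9.55
ee_pos: [0.4926, -0.251, 0.0353]
eef_rot: [3.138, -0.001, 0.883]
force: [-0.7, 1.3, 0.1]
grip_width: 0.0003
```

```bash
python3 - <<'E'
from plan import *
plan([.15,.1,.05,0,-.03,-.06,-.1],.015)
print(ctrl.get_obs()['force'])
E
```

```text
9.55 [ 0.4926 -0.251   0.0353] [ 3.138e+00 -1.000e-03  8.830e-01] 0.00033353563593134137
0.15 [-0.    0.07] -0.13 -0.0
0.1 [ 0.16 -0.15] -0.13 0.05
0.05 [ 0.33 -0.36] -0.13 0.1
0 [ 0.51 -0.56] -0.13 0.15
-0.03 [ 0.62 -0.68] -0.13 0.18
-0.06 [ 0.73 -0.79] -0.13 0.21
-0.1 [ 0.89 -0.94] -0.13 0.25
[-0.67073883  1.28882654  0.14302611]
```

Request:
{"op": "carry_out", "data": {
  "commands": [1, 0.16, -0.15, -0.1, 0, 0, 0.05, 1, 0.33, -0.36, -0.1, 0, 0, 0.1, 1, 0.45, -0.5, -0.1, 0, 0, 0.15, 1, 0.51, -0.56, -0.1, 0, 0, 0.15, 1, 0.55, -0.58, -0.1, 0, 0, 0.15, 1, 0.59, -0.61, -0.1, 0, 0, 0.15]
}}

```text
time_s: 10.05
ee_pos: [0.4969, -0.2566, 0.0349]
eef_rot: [-3.141, -0.001, 1.032]
force: [-12.3, 8.7, 8.6]
grip_width: 0.0007
```

Reaction of about 15 N opposes the closing direction, so it looks to be at its stop. I back off, lift and look.

Request:
{"op": "carry_out", "data": {
  "commands": [1, -0.3, 0.2, 0, 0, 0, 0, 1, -0.8, 0.5, 0.1, 0, 0, 0, 1, -0.8, 0.5, 3, 0, 0, 0, 1, -0.8, 0.5, 6.5, 0, 0, 0, 1, -0.8, 0.5, 10, 0, 0, 0, 1, 1, -0.7, 13.5, 0, 0, 0, 1, 3.5, -2, 16, 0, 0, 0, 1, 5, -3, 17, 0, 0, 0, 1, 5, -3, 17, 0, 0, 0, 1, 5, -3, 17, 0, 0, 0]
}}

```text
time_s: 10.88
ee_pos: [0.5467, -0.2869, 0.2051]
eef_rot: [3.141, -0.001, 1.031]
force: [-0.6, 0.1, -0.1]
grip_width: 0.0004
```

```bash
python3 - <<'E'
from plan import *
info=viewer.camera_info('wrist'); im,d=viewer.camera('wrist'); o=ctrl.get_obs(); print(o['time_s'],o['ee_pos'],o['force'])
q=lambda l,z: pix(info,np.c_[tr(p,l),[z]])[0].round(1)
print('pivot top',q([0,.069],.037),'knob top closed',q([0,.017],.0505),'recess',q([0,.03],.022))
c=q([0,.02],.022).astype(int); x0=max(0,c[0]-110); y0=max(0,c[1]-90); print(x0,y0)
cv2.imwrite('pics/w5.png',cv2.resize(im[y0:y0+180,x0:x0+220],None,fx=3.3,fy=3.3,interpolation=cv2.INTER_CUBIC))
E
```

```text
10.9333 [ 0.54613101 -0.28641457  0.20436175] [-0.88873699  0.40808405 -1.29228675]
pivot top [366.2 143.8] knob top closed [319.  144.8] recess [330.2 142.9]
211 52
```

View pics/w5.png

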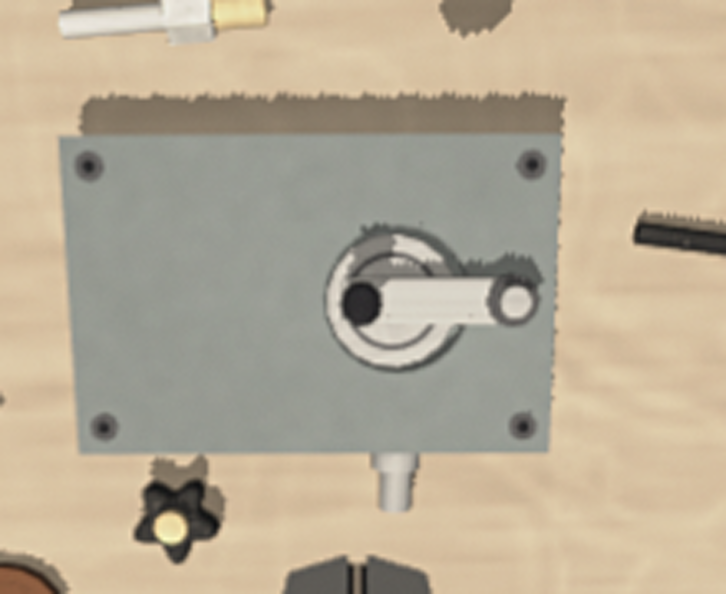

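Wrist view: the retainer lies straight from the pivot (516,301) to the knob (361,304) across the seated disc. That matches the predicted closed position to within about a pixel. The gripper is well above everything, and the neighbouring items in view are undisturbed.

```bash
python3 - <<'E'
from h import *
for c in ['side']:
    info=viewer.camera_info(c); im,d=viewer.camera(c)
    for th in ['weight_0','spare_knob_0','elbow_fitting','spare_nozzle','hex_key_0']:
        for r in nets.silhouettes(c,th)[:1]: print(th,round(r['confidence'],2),r['extent'])
print(np.abs(ctrl.get_obs()['joint_vel']).max()); print(ticket.hand_in())
E
```

```text
weight_0 0.76 [294.6, 268.2, 308.2, 290.6]
spare_knob_0 0.63 [371.4, 253.1, 389.2, 266.6]
elbow_fitting 0.6 [332.2, 274.8, 357.0, 293.3]
spare_nozzle 0.51 [287.4, 228.6, 294.9, 252.8]
hex_key_0 0.58 [345.8, 179.8, 369.1, 201.8]
0.009595884277689821
the job is handed in; nothing more can be done
None
```

The steel disc is down in the recess, the retainer is closed across it, and the job is handed in at about 11 s on the robot clock.

- **Disc:** I pushed it with both fingertips straddling its edge until it dropped. It then measured level and flush with the deck, with both tops at z ≈ 21.2 mm, and centred on the recess.
- **Retainer:** I pushed the knob round its arc with the fingers shut. It met a firm reaction of about 15 N at the end. In the last picture the knob and pivot were both within about 1.5 pixels of the predicted closed position, offset the same way, so the angle is about 0.
- **Other things:** The side camera's outlines of the five bystanders are within 4 pixels of where they started, which is within the networks' noise.
- **Robot:** It was stationary, with the fingertips about 0.2 m above the table, touching nothing.

No check failed. One disagreed: the two fixed cameras' first estimates of the block differed by about 7 mm and 0.04 rad, so I used the closer wrist-camera fit instead.

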